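# Mount a keyed rotor hub on a tube-mixer drive

### The arm

A 6-joint arm with a two-finger parallel gripper is mounted at the origin on a cart in front of the work surface, level with it; the furniture and walls round the work are solid. World frame = base frame: x ahead of the robot, y to its left, z up, the work surface at z = 0. Lengths are in mm, angles in degrees, forces in N, time in s.
With the tool pointing down it reaches from about 350 to 850 mm from the base axis. Payload 8.1 kg.
Tool frame: the origin (TCP) lies at the very end of the fingers, on their centre line; the grasp point (between the pads) lies 19 mm behind it; z points along the fingers, y is the direction in which the jaws open and shut (so a half turn about z gives the same grasp; the last joint's range is limited). The gripper opens to 85 mm and grips with 20 to 120 N. Pads are 22 mm wide; open, the fingers measure 114 mm over their backs; the gripper's body (76 mm by 85 mm) begins 54 mm behind the grasp point. The pads swing forward as they close: fully open they stand 13 mm farther back than shut.
Start: joints at [72.112, 7.471, 85.268, -0, 87.261, -4.893], TCP at [134.894, 584.644, 231.292] pointing down, gripper open.
Joint ranges: [-169.43, 169.43], [-51.17, 129.36], [1.28, 143.12], [-76.62, 256.62], [0, 156.53], [-152.29, 152.29]. Speed limits (degrees/s): [136.94, 136.94, 159.86, 180, 180, 180].

### API

Orientations are given as [roll, pitch, yaw] about the fixed x, y, z axes, in that order (R = Rz(yaw) Ry(pitch) Rx(roll)).
In Python, from bench import sensors, viewer, job gives the robot as it stands.
- The arm moves only by the shell command python3 -m pendant 'ROWS' [FORCE]. ROWS is JSON, one flat list of numbers, 5 for each row, row after row: the shift along the world's x, y, z in mm, then the turn about the world's z in rad, then the finger opening in mm, from 0 to 85.4. In form: [x, y, z, twist, hand, x, y, z, twist, hand, ...]. A call has 1 to 12 rows; each row shifts and turns the pose as measured when the row begins; what a row does not reach is not made up. A row lasts 1/12 s, in which the tool goes at most 41.7 mm and 7.16 degrees, less where a joint would pass 70% of its speed; a pose out of reach is approached as far as the arm can. A call with a gripper value outside its range is refused whole. The fingers move at their own pace and stop on an object; FORCE is the grip in N (left out, the last holds). Time passes only in rows, so rows that do not move let the fingers close. It gives the time, the measured TCP pose, the force and the opening at its end, in the units of the state.
- sensors.sense(): the state, without advancing time (a new reading comes with each control period).
- viewer.snapshot(name): name is "scene" or "side" or "wrist"; returns a dict with "frame" (420x560x3 uint8, blue, green, red), "z_map" (420x560 float32, mm along the optical axis (not along the pixel's ray), 0 where there is no reading), "fx", "fy", "cx", "cy" (pixels), "view" (4x4, takes a point from world to camera coordinates). Camera axes: x right, y down, z forward; pixel columns grow to the right and rows downward; lengths in mm; the calibration is good to about 2 mm. The wrist camera is an equidistant fisheye: a pixel r from the principal point sees the ray r / f radians off the axis. A picture is of the moment at which its call begins.
- job.hand_in(): hands the job in, once; it reports no verdict.
The state is a dict: "time": time; "joint_pos": joint angles; "qd": joint speeds; "joint_efforts": joint torques, N m; "tool_pos": TCP position; "tcp_rot": TCP orientation; "ft_force": force on the tool from outside, world axes, zero at the start; "wrist_torque": the same for the moment, N m; "finger_gap": finger opening in mm.
Only numpy, scipy, OpenCV 4.12 (cv2) and the standard library are available. Lean on these libraries where they do the work, as an engineer would, in place of code of your own. Each camera call takes 0.05 s, during which the arm holds its last target.

### The job

Fit the rotor hub onto the shaft of the small mixer drive: set it over the shaft, turn it under light downward pressure until its tab drops into the keyway, and see that it sits fully home, flush on the drive's round seat plate, then let go. Feel your way and never force it (at most 35 N between hub and drive, counting all their contacts together), and leave the two vials and the beaker where they stand.

Things in the scene. Friction and masses are not known exactly. Their poses are not given: they have to be found in the camera images.
- hub_grip (a point): Centre of the loose aluminium rotor hub's grip block, 30 mm above the hub's flat underside. Block: flat sides 28 mm apart (along y), 40 mm long (x), from 12 to 46 mm above the underside, with a 17.6 mm through bore. Below it a round flange 72 mm across, 12 mm thick. Hub about 0.22 kg, starts upright on the worktop; z is up along the bore, -x points to the tab (same frame as its body).
- hub_tab (a point): Middle of the tab inside the hub's flange, 11.4 mm from the axis on the hub's -x side, under the dark rib on the flange. The flange bore is 28 mm wide; the tab is 5 mm wide, reaches inward to 8.9 mm from the axis, and its lower face is 1 mm above the underside.
- hub: The whole hub; origin at the centre of its underside, axes as for its grip centre.
- drive_seat (a point): Point on the shaft axis in the upper face of the round aluminium seat plate of the fixed mixer drive (white housing 120 x 110 mm, plate 45 mm above the worktop). -x: drive's front (display, knob). Hub fully home: grip centre 30 mm above this point; tab riding on the shaft's keyed step: about 39 mm. Plate and shaft are rubber-mounted: pressed by over 4 N they sink 1 mm per 4 N, at most 6 mm.
- shaft_top (a point): Top of the drive's upright shaft, 36 mm above the seat plate. From the plate up: keyed step 24 mm across and 10 mm high, then a plain pilot 15 mm across to 30 mm, then a taper to 9 mm across at 36 mm. (Axes are the housing's, not the keyway's.) The shaft turns only stiffly, about 0.08 N m: it stands still under a hub turned with less than about 8 N of pressure.
- keyway_mid (a point): Point on the drive's seat plate, 12 mm from the shaft axis toward the drive's front: the middle of where the keyway may be. The keyway is one groove 7.2 mm wide in the keyed step, its full height, cut in to the pilot. Its true direction is not measured: up to 0.65 rad (37 degrees) either way round from here. Find it by feel or sight; the tab has about 1 mm of play each side.
- drive: The mixer drive with its shaft; origin at the centre of its underside on the worktop, -x to its front.
- vial_white_cap: Small vial 22 mm across and 48 mm high with a white cap, standing; a bystander. Origin at the centre of its underside.
- vial_black_cap: Small vial 22 mm across and 48 mm high with a black cap, standing; a bystander. Origin at the centre of its underside.
- beaker: Small clear beaker 44 mm across and 58 mm high, standing; a bystander. Origin at the centre of its underside.
Things that resemble listed ones, but are neither listed nor needed, are in the scene too. Of the things that look like the drive, the larger one is meant.

How it is judged:
By the outcome, as a careful person would: the job done as asked, in the order asked, and still so for the second after the job is handed in, with the robot touching nothing.
It also fails if it takes over 64 s, if anything falls off the work surface, if the arm or the gripper's body presses on something with over 40 N, if the wrist force passes 120 N, or if a joint passes its speed limit or range.

## Working session

There is one attempt and no reset: what is moved stays moved. The work goes in short steps, Python scripts to look and compute and a shell command to move; the robot and the scene stay as the last step left them, time stands still between calls to the robot, and variables do not carry over. Pictures are saved under pics/ and viewed, and the job is handed in when it is done.

```bash
mkdir -p pics; ls; cat > h.py <<'E'
import numpy as np,cv2,sys
from bench import sensors,viewer,job
def snap(n,f):
    s=viewer.snapshot(n); cv2.imwrite('pics/'+f+'.png',s['frame']); np.savez('pics/'+f+'.npz',**s); return s
def pt(s,u,v,fish=False):
    z=s['z_map'][int(v),int(u)]; return cam2w(s,np.array([(u-s['cx'])/s['fx']*z,(v-s['cy'])/s['fy']*z,z]))
def cam2w(s,p):
    V=np.asarray(s['view']); return V[:3,:3].T@(p-V[:3,3])
def ray(s,u,v,fish=False):
    V=np.asarray(s['view']); a=(u-s['cx'])/s['fx']; b=(v-s['cy'])/s['fy']
    if fish:
        r=np.hypot(a,b); k=np.sin(r)/r if r>1e-9 else 1; d=np.array([a*k,b*k,np.cos(r)])
    else: d=np.array([a,b,1.])
    return -V[:3,:3].T@V[:3,3], V[:3,:3].T@d
def onz(s,u,v,z,fish=False):
    o,d=ray(s,u,v,fish); return o+d*(z-o[2])/d[2]
def proj(s,p):
    V=np.asarray(s['view']); c=V[:3,:3]@np.asarray(p)+V[:3,3]; return c[0]/c[2]*s['fx']+s['cx'],c[1]/c[2]*s['fy']+s['cy']
E
python3 - <<'E'
from h import *
for n in ['scene','side','wrist']:
    s=snap(n,n+'0'); print(n,s['fx'],s['cx'],s['cy'],np.round(-s['view'][:3,:3].T@s['view'][:3,3]))
print(sensors.sense())
E
```

```text
pics
scene 385.42895581025914 274.68255472629414 204.45141905967145 [189. 565. 663.]
side 524.5325928915788 286.17965105441704 205.7833855736545 [776. 860. 641.]
wrist 325.19226210127806 274.8976938725625 206.7131049508216 [ 65. 600. 373.]
{'time': 0.15, 'joint_pos': array([ 7.21113838e+01,  7.50499636e+00,  8.53156843e+01,  1.72134855e-04,
        8.72621088e+01, -4.89237271e+00]), 'qd': array([-0.01690604, -0.0889591 , -0.27829449,  0.00607057, -0.06303421,
        0.07962368]), 'joint_efforts': array([ 9.35915123e-04, -5.70065761e+01, -5.01158452e+01, -2.25296935e-04,
        9.61932965e-03, -6.56138968e-05]), 'tool_pos': array([134.77000272, 584.2274206 , 230.48013882]), 'tcp_rot': array([-1.79917527e+02, -7.23193829e-03,  1.67003743e+02]), 'ft_force': array([ 0.09551963, -1.04865748,  0.24190965]), 'wrist_torque': array([ 0.03732466, -0.00063707, -0.01582225]), 'finger_gap': 85.27851688243358}
```

View pics/scene0.png

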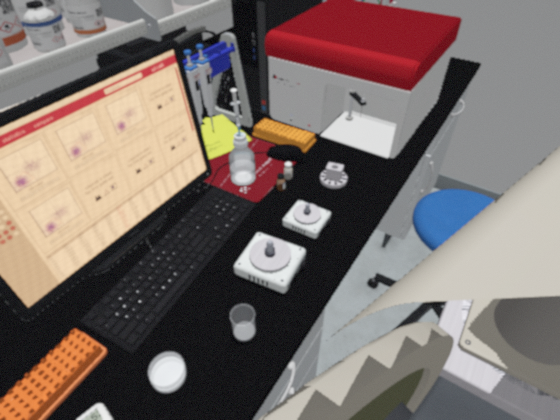

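View pics/side0.png

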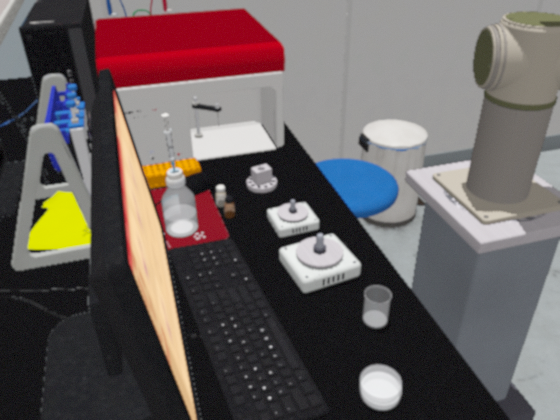

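View pics/wrist0.png

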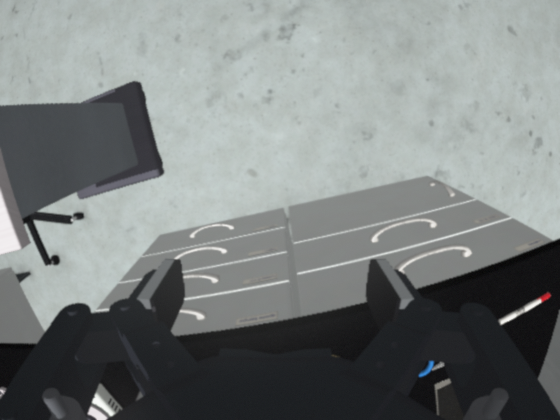

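Candidates: for the hub, only the silver flange with a block at scene (334,177) / side (262,180). For the drive, scene (271,262) / side (320,260) is the larger and (307,217) / (293,217) the smaller, so I want the first. The vials are at (288,170) and (281,184), the beaker at (243,322). I'll check with close crops.

```bash
python3 - <<'E'
from h import *
a=cv2.imread('pics/scene0.png');b=cv2.imread('pics/side0.png')
c1=cv2.resize(a[150:350,220:360],None,fx=2.8,fy=2.8,interpolation=cv2.INTER_CUBIC)
c2=cv2.resize(b[150:350,210:410],None,fx=2,fy=2.8,interpolation=cv2.INTER_CUBIC)
c=np.hstack([c1,c2]);print(c.shape);cv2.imwrite('pics/c0.png',c)
for n,ps in [('scene',[(334,177),(334,167),(271,240),(271,255),(307,210),(288,170),(281,184),(243,322)]),('side',[(262,170),(262,184),(320,240),(320,255),(220,195),(229,210),(376,305)])]:
    s=dict(np.load(f'pics/{n}0.npz'))
    for p in ps: print(n,p,np.round(pt(s,*p),1))
E
```

```text
(560, 792, 3)
scene (334, 177) [ 507.1 -189.6   20.9]
scene (334, 167) [ 518.1 -207.7   38.1]
scene (271, 240) [509.4 107.3  46.2]
scene (271, 255) [483.7 145.4  51.2]
scene (307, 210) [491.  -15.6  46.6]
scene (288, 170) [ 618.6 -136.8   32.2]
scene (281, 184) [607.6 -85.   24.6]
scene (243, 322) [460.1 277.8   2. ]
side (262, 170) [ 514.  -187.6   44.7]
side (262, 184) [ 516.6 -181.7   10.5]
side (320, 240) [493.3 144.8  71.4]
side (320, 255) [495.8 153.8  44.2]
side (220, 195) [ 625.7 -133.    29. ]
side (229, 210) [617.2 -79.7  20.7]
side (376, 305) [457.3 308.   48.9]
```

View pics/c0.png

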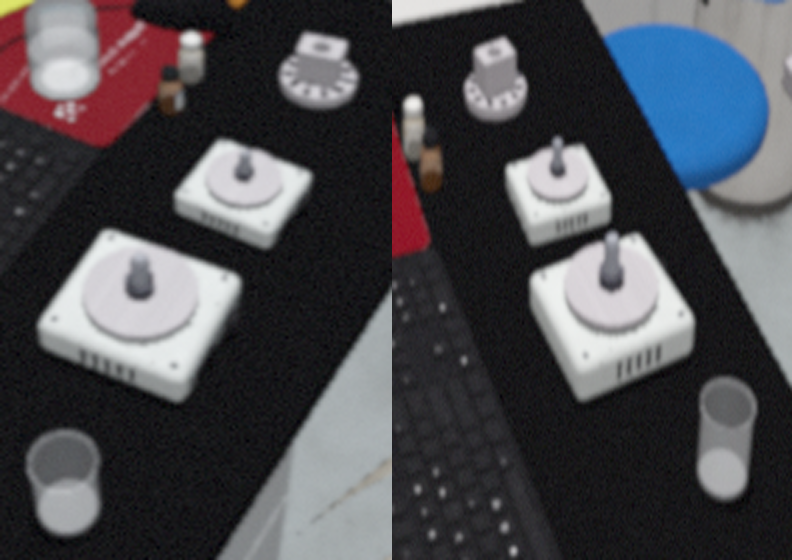

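```bash
python3 - <<'E'
from h import *
for n,ps in [('scene',[(205,180),(180,60),(195,120),(150,235),(30,295),(350,110),(330,55),(243,180),(235,95)]),('side',[(120,100),(160,250),(280,50),(168,120),(175,180)])]:
    s=dict(np.load(f'pics/{n}0.npz'))
    for p in ps: print(n,p,np.round(pt(s,*p),1))
# hub & drive top masks by height
for n,box in [('scene',(150,300,220,360)),('side',(155,300,235,370))]:
    s=dict(np.load(f'pics/{n}0.npz'));V=s['view']
    z=s['z_map'];v,u=np.mgrid[0:420,0:560]
    P=np.stack([(u-s['cx'])/s['fx']*z,(v-s['cy'])/s['fy']*z,z],-1);W=(P-V[:3,3])@V[:3,:3]
    m=np.zeros_like(z,bool);m[box[0]:box[1],box[2]:box[3]]=1
    hub=m&(np.hypot(W[...,0]-515,W[...,1]+190)<60)&(W[...,2]>38)&(W[...,2]<60)
    fl=m&(np.hypot(W[...,0]-515,W[...,1]+190)<60)&(W[...,2]>6)&(W[...,2]<18)
    sh=m&(np.hypot(W[...,0]-490,W[...,1]-140)<60)&(W[...,2]>60)
    dr=m&(np.hypot(W[...,0]-490,W[...,1]-140)<100)&(W[...,2]>35)&(W[...,2]<56)
    for nm,k in [('hubtop',hub),('fl',fl),('shaft',sh),('drive',dr)]:
        p=W[k];print(n,nm,k.sum(),p.mean(0).round(1),p.min(0).round(1),p.max(0).round(1))
        r=cv2.minAreaRect(p[:,:2].astype(np.float32));print('  ',r)
E
```

```text
scene (205, 180) [804.4  -8.5   4. ]
scene (180, 60) [798.7   9.4 341.6]
scene (195, 120) [780.7  12.8 206.6]
scene (150, 235) [780.  215.3   1.2]
scene (30, 295) [768.1 479.6  93.1]
scene (350, 110) [ 611.7 -503.8   41.7]
scene (330, 55) [ 629.  -355.9  265.6]
scene (243, 180) [699.9 -43.9  25.6]
scene (235, 95) [722.8 -68.5 249.7]
side (120, 100) [795.8  14.5 327.3]
side (160, 250) [774.2 171.8 134.1]
side (280, 50) [ 416.7 -356.1  269.8]
side (168, 120) [ 701.6 -368.4  121.1]
side (175, 180) [723.2 -53.6 128.4]
scene hubtop 142 [ 513.  -196.3   44.9] [ 492.7 -216.4   38. ] [ 536.4 -179.9   51.3]
   ((513.616455078125, -199.49851989746094), (39.8954963684082, 34.93098068237305), 10.537309646606445)
scene fl 248 [ 507.9 -185.8   12.8] [ 477.4 -232.1    6.2] [ 549.5 -162.5   17.8]
   ((511.5921936035156, -193.9541473388672), (69.9521255493164, 63.59282302856445), 20.50371742248535)
scene shaft 73 [490.1 141.8  73.5] [484.8 134.3  60. ] [499.2 146.2  83.7]
   ((490.591064453125, 140.4033966064453), (14.271185874938965, 11.249567031860352), 30.083539962768555)
scene drive 1398 [486.8 1
[... 189 characters left out ...]
43.1] [ 490.5 -217.3   38. ] [ 535.3 -178.2   48.7]
   ((513.1585693359375, -198.77317810058594), (43.28303146362305, 34.341251373291016), 12.659100532531738)
side fl 265 [ 516.6 -183.7   11.1] [ 478.  -225.     6.2] [ 548.5 -159.1   17.9]
   ((516.656494140625, -188.65811157226562), (58.46443557739258, 69.9637680053711), 71.07080078125)
side shaft 89 [493.5 143.1  71.9] [485.9 135.1  60.5] [499.3 148.4  81.3]
   ((492.8650817871094, 141.05813598632812), (13.101991653442383, 12.778337478637695), 74.42373657226562)
side drive 1106 [494.5 147.   44.2] [438.5  96.5  35. ] [546.6 195.2  56. ]
   ((494.69818115234375, 142.51783752441406), (104.88965606689453, 93.6891860961914), 7.949872016906738)
```

```bash
python3 -m pendant '[26,-28,0,0,85, 26,-28,0,0,85, 26,-28,0,0,85, 26,-28,0,0,85, 26,-28,0,0,85, 26,-28,0,0,85, 26,-28,0,0,85, 26,-28,0,0,85, 26,-28,0,0,85, 26,-28,0,0,85, 26,-28,0,0,85, 26,-28,0,0,85]'
```

```text
time: 1.15
tool_pos: [448.8, 234.5, 225.6]
tcp_rot: [-179.7, -0.2, 167.8]
ft_force: [0.4, 0.8, 0.6]
finger_gap: 85.0
```

```bash
python3 -m pendant '[24,-24,-16,0,85, 24,-24,-20,0,85, 24,-24,-20,0,85, 22,-22,-20,0,85, 12,-12,-14,0,85, 0,0,0,0,85]'; python3 - <<'E'
from h import *
s=snap('wrist','w1'); print(sensors.sense()['tool_pos'],sensors.sense()['tcp_rot'],sensors.sense()['ft_force'])
print(np.round(s['view'],3))
E
```

```text
time: 1.65
tool_pos: [563.6, 115.5, 133.0]
tcp_rot: [-179.8, 0.1, 167.4]
ft_force: [-0.3, 0.2, -0.6]
finger_gap: 85.2
[563.0764148  116.45931714 134.05214775] [-1.79806978e+02  6.70895557e-02  1.67376587e+02] [-0.04338929 -0.19854891 -0.11998436]
[[ 2.19000e-01  9.76000e-01 -3.00000e-03 -2.35520e+02]
 [ 9.36000e-01 -2.09000e-01  2.84000e-01 -5.12433e+02]
 [ 2.77000e-01 -6.50000e-02 -9.59000e-01  1.36214e+02]
 [ 0.00000e+00  0.00000e+00  0.00000e+00  1.00000e+00]]
```

View pics/w1.png

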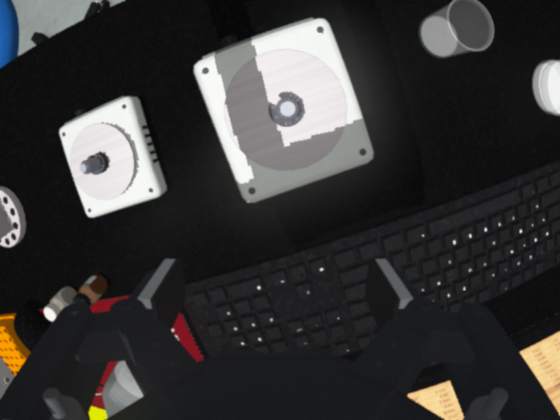

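```bash
python3 - <<'E'
from h import *
a=cv2.imread('pics/w1.png')
c1=cv2.resize(a[70:150,248:328],(600,600),interpolation=cv2.INTER_CUBIC)
cv2.imwrite('pics/c1.png',c1)
s=dict(np.load('pics/w1.npz'))
for z,p in [(55,(288,108)),(81,(288,108)),(0,(97,162))]: print(p,z,onz(s,*p,z,True).round(1))
E
```

```text
(288, 108) 55 [491.8 140.2  55. ]
(288, 108) 81 [491.9 139.2  81. ]
(97, 162) 0 [492.8 -42.4   0. ]
```

View pics/c1.png

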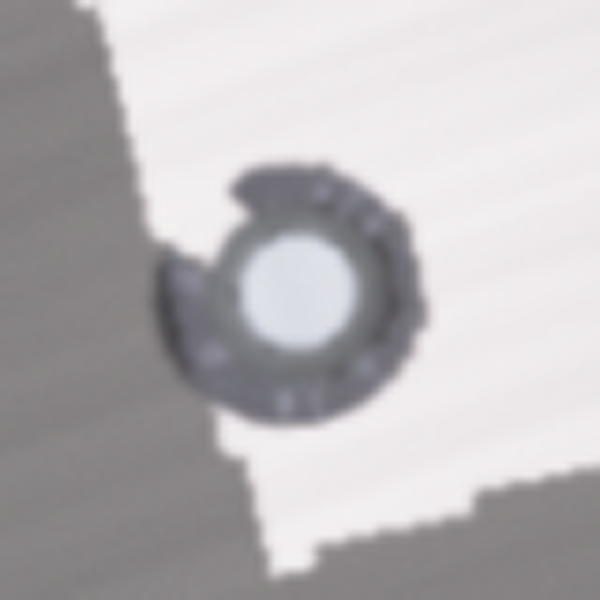

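```bash
python3 - <<'E'
from h import *
s=dict(np.load('pics/w1.npz'))
f=lambda x,y,z:onz(s,248+x/7.5-.5,70+y/7.5-.5,z,True)
# outer top edge of step points from crop
pts=[(300,163),(330,168),(400,210),(425,310),(400,370),(350,415),(290,425),(232,405),(185,360),(163,260),(232,188)]
P=np.array([f(x,y,55)[:2] for x,y in pts])
A=np.c_[2*P,np.ones(len(P))];b=(P**2).sum(1);c=np.linalg.lstsq(A,b,rcond=None)[0];print('centre',c[:2],'R',np.sqrt(c[2]+c[0]**2+c[1]**2))
top=f(298,292,81);print('top',top)
C=c[:2]
for q in [(232,188),(163,250),(248,213),(212,262)]:
    d=f(*q,55)[:2]-C;print(q,d.round(1),np.degrees(np.arctan2(d[1],d[0])).round(1))
for q in [(205,66),(322,20),(371,157),(247,203)]:
    print(q,onz(s,*q,40,True).round(1))
E
python3 - <<'E'
import cv2
a=cv2.imread('pics/w1.png');cv2.imwrite('pics/c2.png',cv2.resize(a[0:220,170:390],(660,600),interpolation=cv2.INTER_CUBIC))
E
```

```text
centre [492.07014852 139.42639481] R 11.758473538008847
top [492.10488361 138.67069135  81.        ]
(232, 188) [-10.6  -3.5] -161.7
(163, 250) [ -6.4 -10.7] -121.0
(248, 213) [-8.1 -2.6] -162.1
(212, 262) [-4.4 -6.7] -123.4
(205, 66) [447.1  89.5  40. ]
(322, 20) [432.1 179.3  40. ]
(371, 157) [539.1 194.3  40. ]
(247, 203) [553.9  95.6  40. ]
```

View pics/c2.png

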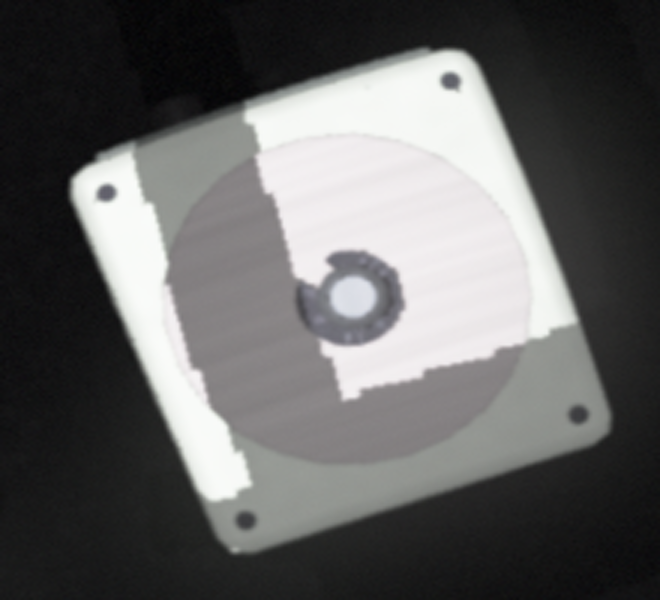

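```bash
python3 -m pendant '[-3,-36,0,0,85, -3,-36,0,0,85, -3,-36,0,0,85, -3,-36,0,0,85, -3,-36,0,0,85, -2,-36,0,0,85, -2,-36,0,0,85, -1,-36,0,0,85, 0,-20,0,0,85, 0,-6,0,0,85, 0,0,0,0,85]'; python3 - <<'E'
from h import *
s=snap('wrist','w2'); print(sensors.sense()['tool_pos'],sensors.sense()['tcp_rot'],sensors.sense()['ft_force'])
E
```

```text
time: 2.62
tool_pos: [540.4, -198.4, 143.6]
tcp_rot: [-180.0, 0.5, 168.2]
ft_force: [0.2, 0.0, 0.3]
finger_gap: 85.3
[ 540.57376969 -197.59477836  143.69913614] [-179.99693856    0.50878629  168.18732744] [0.22713856 0.2052021  0.56497866]
```

View pics/w2.png

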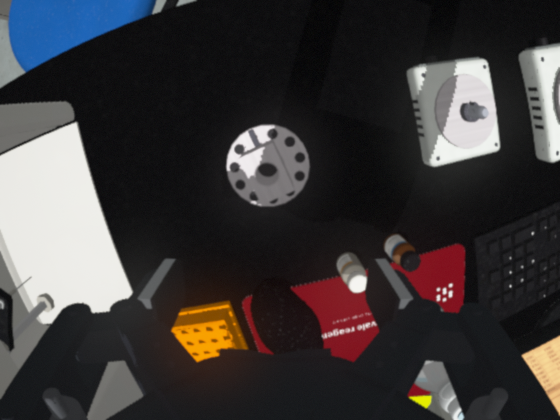

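```bash
python3 - <<'E'
from h import *
a=cv2.imread('pics/w2.png')
cv2.imwrite('pics/c3.png',cv2.resize(a[115:215,218:318],(600,600),interpolation=cv2.INTER_CUBIC))
E
```

```text
(no output)
```

View pics/c3.png

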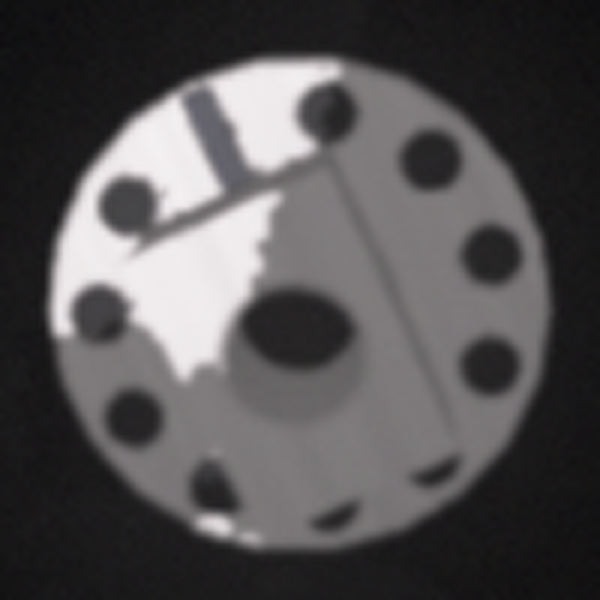

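```bash
python3 - <<'E'
from h import *
s=dict(np.load('pics/w2.npz'))
f=lambda x,y,z:onz(s,218+x/6-.5,115+y/6-.5,z,True)[:2]
pts=[(300,57),(205,78),(110,150),(55,260),(55,345),(105,460),(190,523),(300,549),(400,527),(500,445),(545,345),(545,255),(500,150),(430,95)]
P=np.array([f(x,y,12) for x,y in pts])
A=np.c_[2*P,np.ones(len(P))];b=(P**2).sum(1);c=np.linalg.lstsq(A,b,rcond=None)[0];C=c[:2];print('centre',C,'R',np.sqrt(c[2]+C@C))
bore=np.array([f(x,y,46) for x,y in [(222,352),(365,350),(295,287),(295,424)]]);print('bore',bore.mean(0),[bore[:2].mean(0),bore[2:].mean(0)],np.ptp(bore,0))
ang=lambda d:np.degrees(np.arctan2(d[1],d[0]))
for q in [(198,93),(235,185),(215,140)]: print('rib',ang(f(*q,12)-C))
d=f(198,93,12)-f(235,185,12);print('ribdir',ang(d))
c1,c2,c3=f(137,243,46),f(327,155,46),f(462,445,46);print(c1,c2,c3,ang(c2-c1),ang(c3-c2),np.linalg.norm(c2-c1),np.linalg.norm(c3-c2))
print(sensors.sense()['tcp_rot'])
E
```

```text
centre [ 513.46667925 -199.29258207] R 35.56182222072061
bore [ 513.34018474 -199.19828126] [array([ 513.00432935, -199.22509319]), array([ 513.67604012, -199.17146933])] [17.09748586 17.54583891]
rib -167.30666735538912
rib -164.92490527743777
rib -165.88814929416606
ribdir -170.68607841507145
[ 495.56047656 -215.31332538] [ 489.82864287 -190.02814452] [ 529.22193168 -180.91686673] 102.77237628439201 13.02294833113993 25.926709939527406 40.43323615871716
[-179.99693856    0.50878629  168.18732744]
```

Hub at (513.4,-199.2) with yaw ≈13° and the rib toward -166°. Shaft at (492.1,139.3), with the keyway at about -141°, so the home hub yaw is about 39°. Next I'll turn the tool and move over the hub.

```bash
python3 -m pendant '[-7,0,-5,0.108,85, -7,0,-10,0.108,85, -7,-1,-15,0.108,85, -5,0,-15,0.108,85, 0,0,0,0,85, 0,0,0,0,85]'
```

```text
time: 3.17
tool_pos: [516.8, -186.9, 100.7]
tcp_rot: [179.9, 0.8, -165.6]
ft_force: [0.2, -0.3, 0.6]
finger_gap: 84.9
```

```bash
python3 -m pendant '[-3,-11,0,-0.025,85, 0,0,0,0,85, 0,0,0,0,85]'
```

```text
time: 3.42
tool_pos: [515.4, -196.4, 103.1]
tcp_rot: [179.9, 0.9, -167.4]
ft_force: [0.5, 0.3, -0.5]
finger_gap: 84.9
```

```bash
python3 -m pendant '[-2,-3,-15,0.005,85, 0,0,-15,0,85, 0,0,-5,0,85, 0,0,0,0,85]'
```

```text
time: 3.75
tool_pos: [517.1, -201.4, 71.9]
tcp_rot: [-179.8, 1.3, -167.5]
ft_force: [-0.4, -0.4, 0.1]
finger_gap: 85.1
```

```bash
python3 -m pendant '[-4,2,-8,0.008,85, 0,0,0,0,85]';python3 -m pendant '[0,0,-8,0,85, 0,0,-8,0,85, 0,0,0,0,85]'
```

```text
time: 3.92
tool_pos: [513.6, -199.6, 64.6]
tcp_rot: [-179.8, 1.3, -167.1]
ft_force: [-0.5, -0.2, -0.7]
finger_gap: 85.1
time: 4.17
tool_pos: [514.5, -199.9, 48.8]
tcp_rot: [-179.7, 1.5, -167.1]
ft_force: [0.1, 0.6, -0.1]
finger_gap: 85.3
```

```bash
python3 -m pendant '[-1,0.5,-12,0,85, 0,0,-10,0,85, 0,0,0,0,85]';python3 -m pendant '[0,0,-6,0,85, 0,0,-4,0,85, 0,0,0,0,85]'
```

```text
time: 4.42
tool_pos: [513.6, -199.4, 24.8]
tcp_rot: [-179.7, 1.5, -167.1]
ft_force: [-1.0, 1.7, -0.8]
finger_gap: 85.1
time: 4.67
tool_pos: [512.8, -199.0, 12.5]
tcp_rot: [-179.7, 1.4, -167.1]
ft_force: [-0.1, -1.2, 0.2]
finger_gap: 85.1
```

```bash
python3 -m pendant '[0,0,2.5,0,70, 0,0,0,0,50, 0,0,0,0,36, 0,0,0,0,32, 0,0,0,0,30]' 40;python3 - <<'E'
from h import *
s=snap('wrist','w3'); snap('side','s3');print(sensors.sense())
E
```

```text
time: 5.08
tool_pos: [513.5, -199.3, 16.0]
tcp_rot: [-179.7, 1.4, -167.1]
ft_force: [-0.9, -0.2, 0.5]
finger_gap: 30.4
{'time': 5.1833, 'joint_pos': array([ -27.01424496,   11.0016242 ,  105.21987914,    0.7821459 ,
         62.46916717, -130.26020471]), 'qd': array([-0.06327384,  0.09592597,  0.12619415, -0.03919543, -0.0324553 ,
       -0.03583566]), 'joint_efforts': array([ 6.01691994e-03, -5.28881299e+01, -4.28320742e+01,  7.85393408e-02,
       -1.48100643e-01,  1.30195049e-04]), 'tool_pos': array([ 513.4893179 , -199.36967368,   15.9623036 ]), 'tcp_rot': array([-179.69066665,    1.45098984, -167.10373041]), 'ft_force': array([-0.58131647, -0.39460327, -0.25372042]), 'wrist_torque': array([ 0.02474146,  0.01138815, -0.00996569]), 'finger_gap': 29.80937938490148}
```

View pics/w3.png

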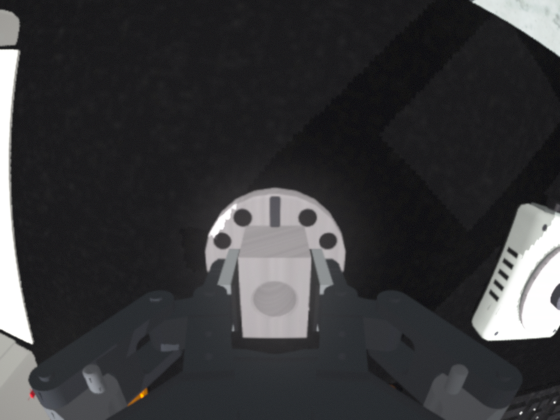

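The wrist view shows the jaws either side of the block at (275,285), aligned, with the rib straight up at (275,210) and the bore at (274,297). Closing.

```bash
python3 -m pendant '[0,0,0,0,27, 0,0,0,0,24, 0,0,0,0,24]' 50; python3 -m pendant '[0,0,3,0,24, 0,0,4,0,24, 0,0,6,0,24, 0,0,0,0,24]'
```

```text
time: 5.43
tool_pos: [513.6, -199.4, 16.2]
tcp_rot: [-179.7, 1.5, -167.1]
ft_force: [0.9, 0.1, -0.5]
finger_gap: 27.1
time: 5.77
tool_pos: [512.3, -198.8, 29.1]
tcp_rot: [-179.8, 1.3, -167.1]
ft_force: [1.0, -0.2, -2.0]
finger_gap: 26.9
```

```bash
python3 - <<'E'
from h import *
s=sensors.sense();print(s['tool_pos'],s['tcp_rot'],s['ft_force'],s['wrist_torque'],s['finger_gap'])
E
```

```text
[ 512.31827839 -198.77356821   29.07731954] [-179.7881221     1.33251109 -167.10769338] [ 0.98977881 -0.24275763 -2.00942674] [0.0140851  0.01938352 0.02772311] 26.87591415706334
```

```bash
python3 -m pendant '[0,0,15,0,24, 0,0,25,0,24, 0,0,30,0,24, 0,0,25,0,24, 0,10,10,0,24, -2,25,0,0,24, -2,30,0,0,24, -2,30,0,0,24, -2,30,0,0.05,24, -2,30,0,0.05,24, -2,30,0,0.05,24, -2,30,0,0.05,24]'
```

```text
time: 6.77
tool_pos: [493.8, 23.9, 137.1]
tcp_rot: [-179.8, 1.4, -155.8]
ft_force: [0.5, 0.3, -3.2]
finger_gap: 27.3
```

```bash
python3 -m pendant '[0,30,0,0,24, 0,30,0,0,24, 0,25,0,0,24, 0,15,-4,0,24, 0,3,-3,0,24, 0,0,0,0,24, 0,0,0,0,24]';  python3 - <<'E'
from h import *
s=snap('wrist','w4'); snap('side','s4');snap('scene','sc4');print(sensors.sense()['tool_pos'],sensors.sense()['tcp_rot'])
E
```

```text
time: 7.35
tool_pos: [487.1, 141.7, 125.8]
tcp_rot: [180.0, 1.2, -155.1]
ft_force: [-0.1, -0.7, -2.3]
finger_gap: 27.5
[487.69173766 140.66162099 126.25254851] [ 179.97366744    1.2758192  -155.24847688]
```

View pics/w4.png

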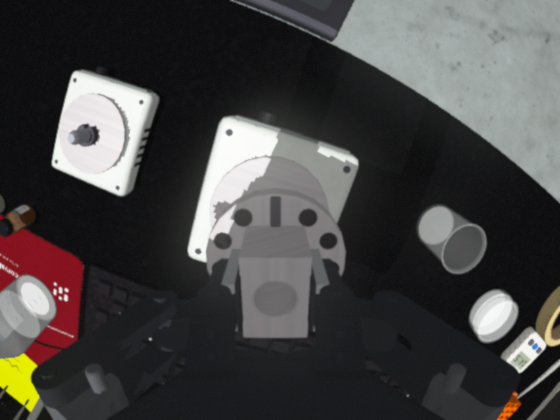

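View pics/s4.png

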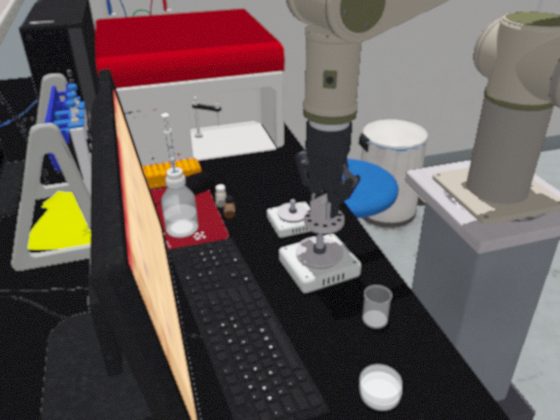

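View pics/sc4.png

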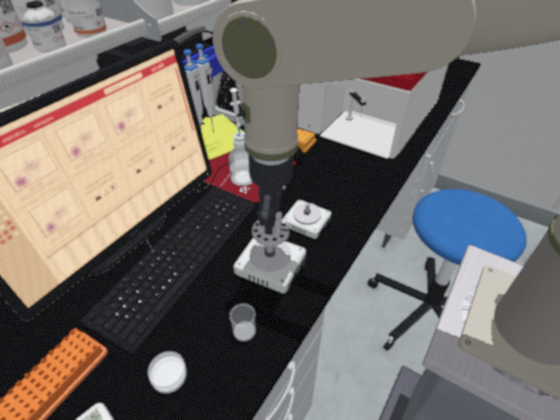

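```bash
python3 - <<'E'
from h import *
for n,zz in [('w3',46),('w4',156)]:
    s=dict(np.load(f'pics/{n}.npz'));a=s['frame'][240:350,225:325]
    if n=='w4': cv2.imwrite('pics/c4.png',cv2.resize(a,(545,600),interpolation=cv2.INTER_CUBIC))
    for q in [(274.5,298)]: print(n,onz(s,*q,zz,True))
    # flange front arc on top face
    for q in [(275,188),(275,187)]: print(n,'flange edge',onz(s,*q,zz-34,True))
E
```

```text
w3 [ 512.58935672 -199.72483516   46.        ]
w3 flange edge [ 476.54983865 -207.9104238    12.        ]
w3 flange edge [ 476.08666532 -208.01630994   12.        ]
w4 [486.40683454 140.95557671 156.        ]
w4 flange edge [452.74591234 125.64695337 122.        ]
w4 flange edge [452.31526186 125.44745648 122.        ]
```

View pics/c4.png

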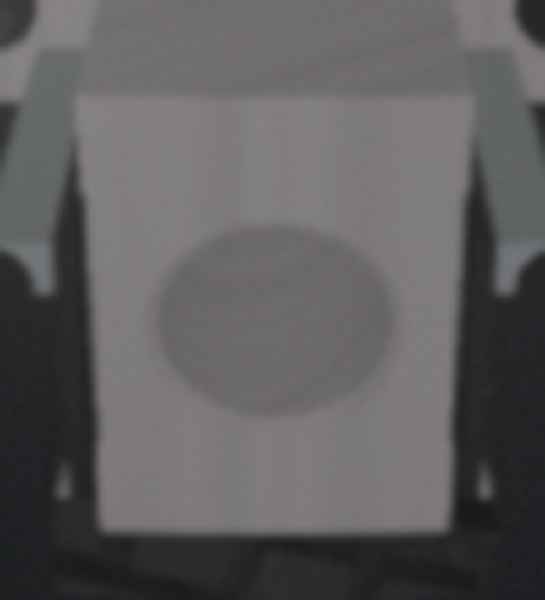

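```bash
python3 -m pendant '[6,-2,-6,0,24, 0,0,-6,0,24, 0,0,-6,0,24, 0,0,0,0,24, 0,0,0,0,24]';  python3 - <<'E'
from h import *
s=snap('wrist','w5'); snap('side','s5');snap('scene','sc5');t=sensors.sense();print(t['tool_pos'],t['tcp_rot'],t['ft_force'])
z=t['tool_pos'][2]-16.2
print(onz(s,275,298.2,z+46,True))
a=cv2.imread('pics/s5.png')[170:290,270:370];b=cv2.imread('pics/sc5.png')[200:300,225:325]
cv2.imwrite('pics/c5.png',np.hstack([cv2.resize(a,(400,480),interpolation=cv2.INTER_CUBIC),cv2.resize(b,(400,480),interpolation=cv2.INTER_CUBIC)]))
E
```

```text
time: 7.92
tool_pos: [495.5, 135.0, 106.6]
tcp_rot: [-180.0, 1.3, -155.6]
ft_force: [-0.1, 0.6, -2.4]
finger_gap: 27.5
[495.52765258 135.35633856 107.10980397] [-179.97022564    1.35336763 -155.52634816] [-0.44224929  0.00437824 -3.10954587]
[494.6514324  134.50260486 136.90980397]
```

View pics/c5.png

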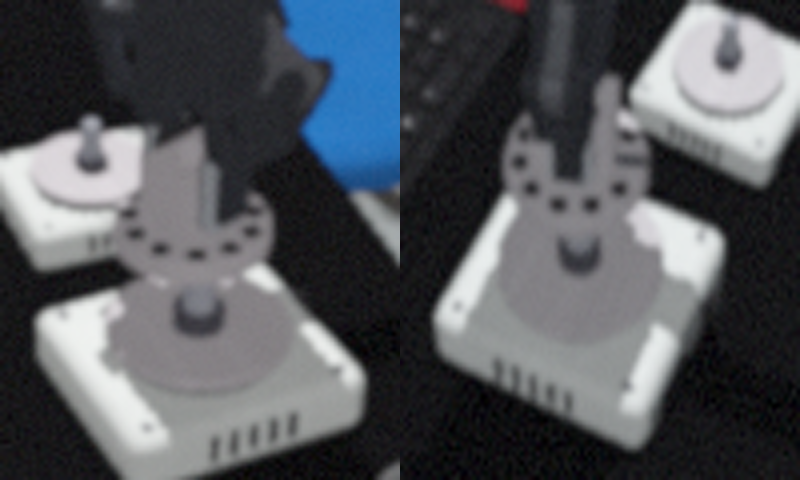

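```bash
python3 -m pendant '[-2.5,4,0,0,24, 0,0,0,0,24]';  python3 -m pendant '[0,0,0,0,24]'
```

```text
time: 8.23
tool_pos: [493.1, 139.7, 107.6]
tcp_rot: [-180.0, 1.4, -155.5]
ft_force: [-0.8, 0.8, -2.0]
finger_gap: 27.8
time: 8.32
tool_pos: [493.2, 140.0, 107.8]
tcp_rot: [-180.0, 1.4, -155.5]
ft_force: [0.0, 0.5, -2.7]
finger_gap: 27.1
```

```bash
python3 -m pendant '[-0.2,-0.3,-6,0,24, 0,0,-5,0,24, 0,0,-4,0,24, 0,0,0,0,24]';  python3 -m pendant '[0,0,0,0,24]'
```

```text
time: 8.65
tool_pos: [493.2, 140.2, 92.0]
tcp_rot: [-179.9, 1.5, -155.5]
ft_force: [0.4, -0.3, -1.7]
finger_gap: 27.5
time: 8.73
tool_pos: [492.9, 140.2, 91.4]
tcp_rot: [-179.9, 1.5, -155.5]
ft_force: [-0.4, 0.3, -3.4]
finger_gap: 27.7
```

```bash
python3 -m pendant '[0,0,-4,0,24, 0,0,0,0,24]'; python3 - <<'E'
from h import *
s=snap('wrist','w6');snap('side','s6');snap('scene','sc6')
t=sensors.sense();print(t['tool_pos'],t['tcp_rot'],t['ft_force'])
z=t['tool_pos'][2]-16.2
print(onz(s,275,298.2,z+46,True))
a=cv2.imread('pics/s6.png')[170:290,270:370];b=cv2.imread('pics/sc6.png')[200:300,225:325];c=cv2.imread('pics/w6.png')[240:350,225:325]
g=lambda x:cv2.resize(x,(260,400),interpolation=cv2.INTER_CUBIC)
cv2.imwrite('pics/c6.png',np.clip(np.hstack([g(a),g(b),g(c)])*1.3,0,255))
E
```

```text
time: 8.9
tool_pos: [492.4, 140.0, 86.8]
tcp_rot: [-180.0, 1.4, -155.5]
ft_force: [0.5, -0.5, -3.0]
finger_gap: 27.4
[492.80273786 140.05250786  87.52414776] [-179.94725727    1.43455207 -155.46459424] [-1.2924943  -0.39377968 -2.86405441]
[491.41866674 139.39221776 117.32414776][ WARN:0@1.550] global loadsave.cpp:1063 imwrite_ Unsupported depth image for selected encoder is fallbacked to CV_8U.
```

View pics/c6.png

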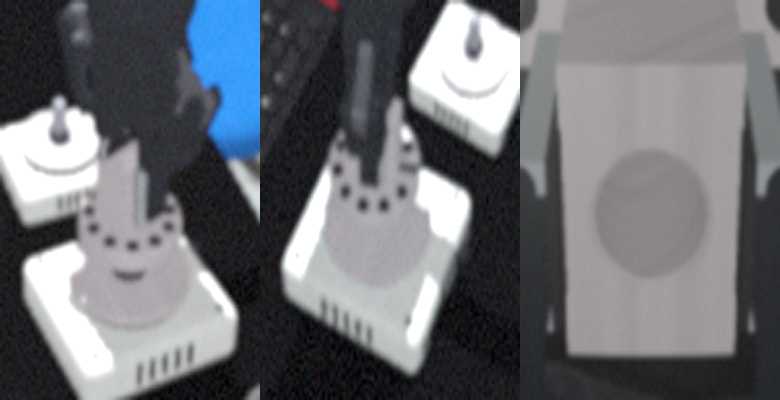

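```bash
for i in 1; do python3 -m pendant '[0,0,-2,0,24, 0,0,-2,0,24, 0,0,0,0,24]'; done; python3 -m pendant '[0,0,-2,0,24, 0,0,0,0,24]'
```

```text
time: 9.3
tool_pos: [492.8, 139.9, 83.6]
tcp_rot: [-179.9, 1.4, -155.5]
ft_force: [-0.0, -0.1, -2.1]
finger_gap: 26.9
time: 9.47
tool_pos: [492.8, 139.9, 81.5]
tcp_rot: [-179.9, 1.4, -155.5]
ft_force: [-0.4, -1.1, -2.6]
finger_gap: 27.5
```

```bash
python3 -m pendant '[0,0,-2,0,24, 0,0,0,0,24]'; python3 -m pendant '[0,0,-2,0,24, 0,0,0,0,24]'; python3 -m pendant '[0,0,-2,0,24, 0,0,0,0,24]'
```

```text
time: 9.63
tool_pos: [492.8, 139.8, 79.4]
tcp_rot: [-179.9, 1.4, -155.5]
ft_force: [-0.5, -0.8, -2.7]
finger_gap: 27.3
time: 9.8
tool_pos: [492.7, 139.7, 77.1]
tcp_rot: [-179.9, 1.4, -155.5]
ft_force: [-1.4, -1.2, -3.1]
finger_gap: 27.5
time: 9.97
tool_pos: [492.8, 139.6, 74.9]
tcp_rot: [-179.9, 1.4, -155.5]
ft_force: [-0.4, -0.5, -3.0]
finger_gap: 27.7
```

```bash
python3 -m pendant '[0,0,-2,0,24, 0,0,0,0,24]'; python3 -m pendant '[0,0,-1.5,0,24, 0,0,0,0,24]'; python3 -m pendant '[0,0,-1,0,24, 0,0,0,0,24]'
```

```text
time: 10.13
tool_pos: [492.8, 139.5, 72.7]
tcp_rot: [-179.9, 1.4, -155.5]
ft_force: [-0.6, -0.9, -2.4]
finger_gap: 27.2
time: 10.3
tool_pos: [492.9, 139.5, 71.0]
tcp_rot: [-179.9, 1.4, -155.5]
ft_force: [-1.2, -0.5, -2.6]
finger_gap: 27.3
time: 10.47
tool_pos: [492.9, 139.5, 70.0]
tcp_rot: [-179.9, 1.4, -155.5]
ft_force: [-1.3, -0.9, -2.4]
finger_gap: 27.2
```

```bash
python3 -m pendant '[0,0,-1,0,24, 0,0,0,0,24]'; python3 -m pendant '[0,0,-0.7,0,24, 0,0,0,0,24]'
```

```text
time: 10.63
tool_pos: [493.0, 139.5, 69.2]
tcp_rot: [-179.9, 1.4, -155.5]
ft_force: [-3.5, -1.9, 1.9]
finger_gap: 27.2
time: 10.8
tool_pos: [493.0, 139.4, 69.0]
tcp_rot: [-179.9, 1.4, -155.5]
ft_force: [-3.8, -2.6, 2.4]
finger_gap: 27.3
```

```bash
python3 -m pendant '[0,0,-0.3,0.05,24, 0,0,0,0,24]'; python3 -m pendant '[0,0,-0.2,0.05,24, 0,0,0,0,24]'
```

```text
time: 10.97
tool_pos: [492.8, 139.7, 68.9]
tcp_rot: [-179.9, 1.4, -152.5]
ft_force: [-4.2, -2.1, 2.8]
finger_gap: 27.5
time: 11.13
tool_pos: [492.7, 139.6, 68.6]
tcp_rot: [-179.9, 1.4, -149.7]
ft_force: [-1.8, -1.5, -0.4]
finger_gap: 27.2
```

```bash
python3 -m pendant '[0,0,-0.5,0.05,24, 0,0,0,0,24]'; python3 -m pendant '[0,0,-0.5,0.05,24, 0,0,0,0,24]'
```

```text
time: 11.3
tool_pos: [492.8, 139.5, 67.9]
tcp_rot: [-179.9, 1.4, -147.0]
ft_force: [-1.5, -1.6, -1.0]
finger_gap: 27.6
time: 11.47
tool_pos: [492.7, 139.6, 67.1]
tcp_rot: [-179.9, 1.4, -144.4]
ft_force: [-1.6, -1.6, -0.8]
finger_gap: 27.3
```

```bash
python3 -m pendant '[0,0,-0.6,0.04,24, 0,0,0,0,24]'; python3 -m pendant '[0,0,-1,0,24, 0,0,0,0,24]'
```

```text
time: 11.63
tool_pos: [492.7, 139.5, 66.4]
tcp_rot: [-179.9, 1.4, -142.5]
ft_force: [-1.9, -1.3, -1.5]
finger_gap: 27.0
time: 11.8
tool_pos: [492.8, 139.4, 65.3]
tcp_rot: [-179.9, 1.4, -142.9]
ft_force: [-2.4, -0.9, -2.8]
finger_gap: 27.3
```

```bash
python3 -m pendant '[0,0,-1.5,0,24, 0,0,0,0,24]'; python3 -m pendant '[0,0,-1,0,24, 0,0,0,0,24]'; python3 -m pendant '[0,0,-1,0,24, 0,0,0,0,24]'
```

```text
time: 11.97
tool_pos: [492.9, 139.4, 63.6]
tcp_rot: [-179.9, 1.4, -143.1]
ft_force: [-0.8, -1.2, -2.7]
finger_gap: 27.1
time: 12.13
tool_pos: [492.9, 139.4, 62.4]
tcp_rot: [-179.9, 1.4, -143.2]
ft_force: [-1.0, -1.5, -2.6]
finger_gap: 27.3
time: 12.3
tool_pos: [492.8, 139.4, 61.3]
tcp_rot: [-179.9, 1.4, -143.2]
ft_force: [-0.9, -1.3, -3.7]
finger_gap: 27.4
```

```bash
python3 -m pendant '[0,0,-0.8,0,24, 0,0,0,0,24]'; python3 -m pendant '[0,0,-0.6,0,24, 0,0,0,0,24]'; python3 -m pendant '[0,0,-0.5,0,24, 0,0,0,0,24]'
```

```text
time: 12.47
tool_pos: [492.9, 139.4, 60.7]
tcp_rot: [-179.9, 1.4, -143.2]
ft_force: [-3.0, -1.8, 1.4]
finger_gap: 27.8
time: 12.63
tool_pos: [492.9, 139.4, 60.5]
tcp_rot: [-179.9, 1.4, -143.2]
ft_force: [-3.5, -1.7, 3.0]
finger_gap: 27.2
time: 12.8
tool_pos: [492.9, 139.4, 60.4]
tcp_rot: [-179.9, 1.4, -143.2]
ft_force: [-5.0, -1.2, 2.2]
finger_gap: 27.2
```

```bash
python3 -m pendant '[0,0,-0.5,0,24, 0,0,0,0,24]';  python3 -m pendant '[0,0,0,0,29, 0,0,0,0,34, 0,0,0,0,40, 0,0,0,0,45, 0,0,0,0,45]' 30; python3 - <<'E'
from h import *
s=snap('wrist','w7');t=sensors.sense();print(t['tool_pos'],t['tcp_rot'],t['ft_force'])
E
```

```text
time: 12.97
tool_pos: [492.9, 139.4, 60.3]
tcp_rot: [-179.9, 1.4, -143.2]
ft_force: [-4.9, -1.5, 3.6]
finger_gap: 26.8
time: 13.38
tool_pos: [495.6, 140.5, 61.5]
tcp_rot: [-179.8, 1.7, -143.2]
ft_force: [-0.1, -0.6, 0.6]
finger_gap: 45.0
[495.63926972 140.46522969  61.52432408] [-179.78075934    1.74156417 -143.22345236] [ 0.30727907 -0.0229901   0.30684999]
```

View pics/w7.png

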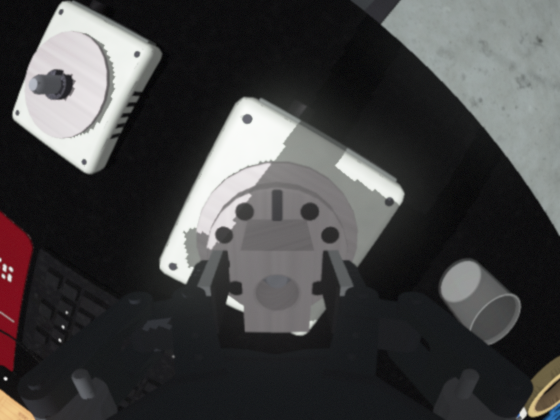

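```bash
python3 -m pendant '[0,0,0,0,60, 0,0,0,0,60, 0,0,5,0,60, 0,0,10,0,60, 0,0,15,0,60, 0,0,20,0,60, 0,0,20,0,60, 15,0,10,0,60, 25,0,0,0,60, 25,0,0,0,60, 0,0,0,0,60]'; python3 - <<'E'
from h import *
s=snap('wrist','w8');snap('side','s8');snap('scene','sc8');t=sensors.sense();print(t['tool_pos'],t['tcp_rot'],t['ft_force'])
a=cv2.imread('pics/s8.png')[190:290,270:370];b=cv2.imread('pics/sc8.png')[200:300,225:325]
g=lambda x:cv2.resize(x,(400,400),interpolation=cv2.INTER_CUBIC)
cv2.imwrite('pics/c8.png',np.hstack([g(a),g(b)]))
for n in ['side','scene']:
    s=dict(np.load({'side':'pics/s8.npz','scene':'pics/sc8.npz'}[n]));V=s['view']
    z=s['z_map'];v,u=np.mgrid[0:420,0:560]
    P=np.stack([(u-s['cx'])/s['fx']*z,(v-s['cy'])/s['fy']*z,z],-1);W=(P-V[:3,3])@V[:3,:3]
    r=np.hypot(W[...,0]-492,W[...,1]-139)
    for lo,hi,zl,zh in [(24,34,50,80),(9,14,80,105),(38,52,30,60)]:
        k=(r>lo)&(r<hi)&(W[...,2]>zl)&(W[...,2]<zh);p=W[k]
        if k.sum()>5:
            print(n,lo,hi,k.sum(),'median z',np.median(p[:,2]).round(1))
            c=np.linalg.lstsq(np.c_[p[:,:2]-[492,139],np.ones(len(p))],p[:,2],rcond=None)[0];print('  slope',c.round(3))
E
```

```text
time: 14.35
tool_pos: [562.2, 140.7, 152.6]
tcp_rot: [-179.7, 1.9, -143.2]
ft_force: [1.0, 0.8, 0.8]
finger_gap: 59.7
[558.3441208  140.91118863 151.20730301] [-179.82520566    1.70683835 -143.14167877] [ 0.22466232 -0.07515909  0.16340116]
side 24 34 268 median z 56.3
  slope [3.4000e-02 4.0000e-02 5.7037e+01]
side 9 14 74 median z 89.7
  slope [5.1000e-02 8.0000e-03 8.9257e+01]
side 38 52 697 median z 34.3
  slope [-7.0000e-03 -8.0000e-03  3.7624e+01]
scene 24 34 263 median z 58.1
  slope [ 1.2000e-02 -6.0000e-03  5.8297e+01]
scene 9 14 89 median z 91.6
  slope [-2.8000e-02 -9.0000e-02  8.9884e+01]
scene 38 52 637 median z 35.8
  slope [ 8.000e-03 -2.800e-02  3.933e+01]
```

View pics/w8.png

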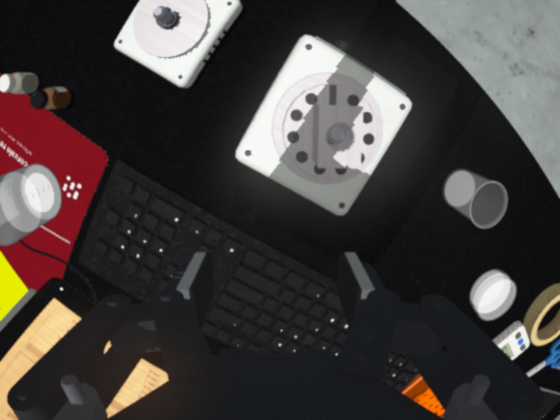

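View pics/c8.png

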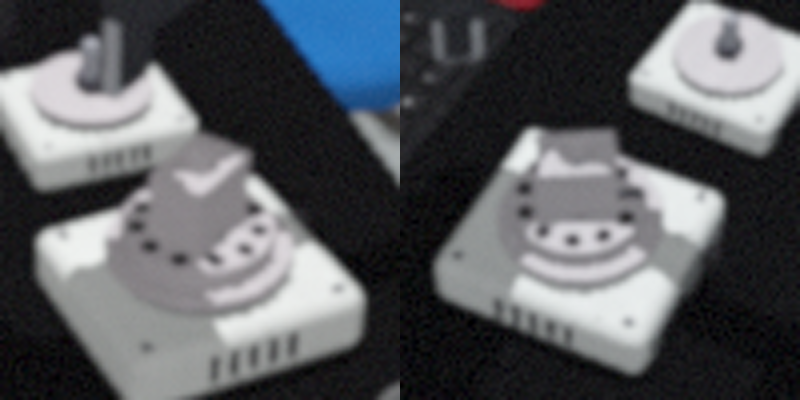

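```bash
python3 -m pendant '[0,0,0,0,60, 0,0,0,0,60]'; python3 - <<'E'
from h import *
print(job.hand_in())
E
```

```text
time: 14.67
tool_pos: [556.5, 141.0, 151.1]
tcp_rot: [-179.9, 1.6, -143.1]
ft_force: [-0.2, 0.4, -0.5]
finger_gap: 60.4
the job is handed in; nothing more can be done
None
```

The rotor hub is on the larger drive's shaft, with its tab in the keyway and the flange down on the seat plate. The gripper has let go and backed clear, and I handed the job in at about 14.7 s.

- **Fit:** I saw the keyway in the wrist camera, about 30° off the drive's front. I lowered the hub about 14° short of it and felt the tab ride on the step at about 5 N. I then turned it until it dropped.
- **Seated:** The tool went down about 8.5 mm from riding to home (about 9 expected), then met the plate. The highest contact force I read was about 6–8 N.
- **After release:** The depth images put the flange top at 56–58 mm (57 expected) and the block top at 90–92 mm (91 expected).
- **Flatness:** The scene view shows the flange level within about 1°. The side view fitted a slope of 2–3°, which I put down to depth noise rather than a real tilt.
- **Bystanders:** I did not go near the two vials or the beaker. They looked undisturbed in the last wrist picture, but I did not re-measure their positions.

The tool sprang about 3 mm when the jaws opened, from leftover side load. The hub stayed seated in the pictures taken afterwards.

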